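# Hardness check of a diesel cylinder head

### The arm

A 6-joint arm with a two-finger parallel gripper is mounted at the origin on the work surface. World frame = base frame: x ahead of the robot, y to its left, z up, the work surface at z = 0. Lengths are in m, angles in rad, forces in N, time in s.
With the tool pointing down it reaches from about 0.3 to 0.85 m from the base axis. Payload 5.4 kg.
Tool frame: the origin (TCP) lies between the finger pads; the fingertips stand 11 mm ahead of it and the grasp point (between the pads) lies 8 mm behind it; z points along the fingers, y is the line along which they close (so a half turn about z gives the same grasp; the last joint's range is limited). The gripper opens to 85 mm and grips with 20 to 120 N. Pads are 22 mm wide; open, the fingers measure 114 mm over their backs; the gripper's body (76 mm by 85 mm) begins 54 mm behind the grasp point. The pads swing forward as they close: fully open they stand 13 mm farther back than shut.
Start: joints at [1.024, 0.158, 1.597, -0, 1.386, -0.21], TCP at [0.19, 0.543, 0.242] pointing down, gripper open.
Joint ranges: [-2.91, 2.91], [-0.94, 2.29], [0.18, 2.7], [-1.29, 4.43], [0.17, 2.64], [-3, 3]. Speed limits (rad/s): [2.57, 2.57, 3.14, 3.14, 3.14, 3.14].

### API

Orientations are given as a unit quaternion [x, y, z, w].
In Python, from plant import bot gives the robot as it stands. The module is installed in compiled form; this text tells all that it offers.
- The arm moves only by the shell command python3 -m creep 'ROWS' [FORCE]. ROWS is JSON, a list of rows, each a list of 7 numbers: the shift along the tool's x, y, z in m, then the turn, a rotation vector about the tool's x, y, z in rad, then the opening in per cent of the stroke, from 0 (shut) to 100 (fully open). In form: [[x, y, z, wx, wy, wz, jaw], ...]. A call has 1 to 5 rows; each row shifts and turns the commanded pose from where the row before left it, along the tool's axes as they then stand; what a row does not reach is not made up. A row lasts 1/10 s, in which the tool goes at most 50 mm and 8.59 degrees, less where a joint would pass 70% of its speed; a pose out of reach is approached as far as the arm can. A call with a gripper value outside its range is refused whole. The fingers move at their own pace and stop on an object; FORCE is the grip in N (left out, the last holds). Time passes only in rows, so rows that do not move let the fingers close. It gives the time, the measured TCP pose, the force, the opening and the grip force at its end, in the units of the state.
- bot.sense(): the state, without advancing time (a new reading comes with each control period).
- bot.read_camera(name): name is "scene" or "top"; returns the picture (400x640x3 uint8, blue, green, red); there is no depth.
- bot.calibration(name): a dict with "fx", "fy", "cx", "cy" (pixels), "origin" and "attitude" of the camera in the world. Camera axes: x right, y down, z forward; pixel columns grow to the right and rows downward; lengths in m; the calibration is good to about 2 mm. A picture is of the moment at which its call begins. calibration takes no time and is no camera call.
- bot.hand_in(): hands the job in; it is judged then, once.
Trained networks look in the newest picture that a camera, given by its name, has taken for a name from the list of things; names that differ only in an ending like _2 or _b are one class to them, and where a whole thing is asked for, a point or a joint stands for the part that bears it (a point fixed in the world has none). Each returns a list of dicts, best first, with "p" (0 to 1); they miss things now and then, are a little off and sometimes report something else, mostly with a low value. They report only what shows in the picture. A call takes as long as a camera call. They do not tell look-alikes from the thing itself.
- bot.find_in(name, camera): "at" ([column, row] in pixels, amid what is visible of it).
- bot.trace(name, camera): "mask" (400x640 bool, what is visible of it) and "at" ([column, row] in pixels, amid what is visible of it).
- bot.landmark_of(name, camera): "at" ([column, row] in pixels: a listed point, or the origin of a listed thing).
The state is a dict: "clock": time; "q": joint angles; "joint_velocities": joint speeds; "joint_efforts": joint torques, N m; "tool_pos": TCP position; "eef_rot": TCP orientation; "force": force on the tool from outside, world axes, zero at the start; "ft_torque": the same for the moment, N m; "finger_gap": finger opening in m; "gripper_force": force on a finger pad.
Only numpy, scipy, OpenCV 4.12 (cv2) and the standard library are available. Lean on these libraries where they do the work, as an engineer would, in place of code of your own. Each camera call takes 0.05 s, during which the arm holds its last target. There are 200 camera calls.

### The job

Get this cylinder head ready for its hardness check: put the loose bearing caps that lie on its gasket face into the red tray and turn all three black clamp knobs clockwise to their stops. Then take the hardness tester from its stand and take one reading in every yellow ring, in order along the head from the water-outlet end: hold the tester upright and press its sprung tip gently about half-way in, inside the ring for a good second, without ramming it. Finally stand the tester back in its stand, and do not shift the other things on the bench.

Things in the scene. Friction and masses are not known exactly. Their poses are not given: they have to be found in the camera images.
- head: aluminium diesel cylinder head, gasket face up, fixed on a blue plate 295 x 310 x 12. Origin: bench level under its middle; z up, y along it towards the brass water-outlet neck (40 dia., axis at z 62, reaching y +207), x across. Block 150 (x) x 310 (y); its flat, firm, level gasket face is at z = 107; valves are flush, only loose caps stand on it
- knob1 (a joint): turn (rad, vertical axis) of the clamp knob at head x -110, y +95: grows when turned clockwise seen from above; 1.9 is the hard stop, tight (over 1.8 counts); starts between 0.5 and 1.1; light drag 0.12 N m, stays where left
- knob2 (a joint): turn (rad, vertical axis) of the clamp knob at head x -110, y -95: grows when turned clockwise seen from above; 1.9 is the hard stop, tight (over 1.8 counts); starts between 0.5 and 1.1; light drag 0.12 N m, stays where left
- knob3 (a joint): turn (rad, vertical axis) of the clamp knob at head x +110, y 0: grows when turned clockwise seen from above; 1.9 is the hard stop, tight (over 1.8 counts); starts between 0.5 and 1.1; light drag 0.12 N m, stays where left
- knob1_grip (a point): middle of knob1's black flat wing (orange patch on one half), 54 long x 12 thick x 22 high, on a 12 dia. steel screw captive in a steel strap; strap top 43 below this point. Turns with the knob: x along the 54 length, y across the 12, z up. 127 above the bench, 20 above the gasket face; axis 35 off the head's side wall
- knob2_grip (a point): middle of knob2's black flat wing (orange patch on one half), 54 long x 12 thick x 22 high, on a 12 dia. steel screw captive in a steel strap; strap top 43 below this point. Turns with the knob: x along the 54 length, y across the 12, z up. 127 above the bench, 20 above the gasket face; axis 35 off the head's side wall
- knob3_grip (a point): middle of knob3's black flat wing (orange patch on one half), 54 long x 12 thick x 22 high, on a 12 dia. steel screw captive in a steel strap; strap top 43 below this point. Turns with the knob: x along the 54 length, y across the 12, z up. 127 above the bench, 20 above the gasket face; axis 35 off the head's side wall
- mark1: test point 1 of 4, counted from the water-outlet end: a bright spot 16 dia. in a yellow painted ring 25 outside dia., flat on the gasket face; origin at its centre on the face, about 107 above the bench; it may be covered by a cap
- mark2: test point 2 of 4, counted from the water-outlet end: a bright spot 16 dia. in a yellow painted ring 25 outside dia., flat on the gasket face; origin at its centre on the face, about 107 above the bench; it may be covered by a cap
- mark3: test point 3 of 4, counted from the water-outlet end: a bright spot 16 dia. in a yellow painted ring 25 outside dia., flat on the gasket face; origin at its centre on the face, about 107 above the bench; it may be covered by a cap
- mark4: test point 4 of 4, counted from the water-outlet end: a bright spot 16 dia. in a yellow painted ring 25 outside dia., flat on the gasket face; origin at its centre on the face, about 107 above the bench; it may be covered by a cap
- cap1: loose aluminium camshaft bearing cap (one to three are there) lying on the gasket face: arch-shaped bridge 62 long (x) x 24 wide (y) x 26 high, 60 to 130 g; origin at the centre of its underside, z up
- cap2: loose aluminium camshaft bearing cap (one to three are there) lying on the gasket face: arch-shaped bridge 62 long (x) x 24 wide (y) x 26 high, 60 to 130 g; origin at the centre of its underside, z up
- cap3: loose aluminium camshaft bearing cap (one to three are there) lying on the gasket face: arch-shaped bridge 62 long (x) x 24 wide (y) x 26 high, 60 to 130 g; origin at the centre of its underside, z up
- tray: red open plastic parts tray, fixed to the bench, outside 210 (x) x 160 (y) x 55 high, walls and floor 4; origin at the centre of its underside
- stand: grey tester stand, fixed to the bench: foot 90 x 90 x 20 with a square socket on it, 34 x 34 inside, walls 8 thick, from z = 20 (socket floor) up to z = 65; a 20 x 20 opening in the socket floor clears the tester's tip. Origin at the centre of its underside; socket sides parallel to x and y
- tester: cordless hardness tester: square bar 26 x 26 x 135, blue, yellow cap, 0.11 to 0.23 kg, standing on the socket floor of the stand. Origin at the centre of its flat lower end, z up along the bar, sides parallel to x and y. Grip it on the black rubber band (26 wide, 44 high, middle 98 above the origin); the sprung steel tip sticks out 14 below the origin
- tester_tip (a point): the end of the tester's sprung tip (7 dia.): 14 below the lower end when free, rising towards it as the tip is pressed in
- plunger (a joint): how far the sprung tip is pressed in, m: 0 free, 0.010 fully in; it takes about 2.7 N to start, 4 N at 3 mm and 7 N at 10 mm. A reading is taken once it is in by 3 mm or more, upright, for 0.6 s
- spray: spray can, bystander, 66 dia. x 170 high
- spanner: spanner lying on the bench, bystander, 170 long
- hammer: hammer lying on the bench, bystander
- paste: small jar, bystander, 56 dia. x 55 high
- carton: cardboard carton, bystander, 90 x 60 x 45
There are look-alikes about, which are no part of the job. Leave any purple look-alike of the cap3 alone.

How it is judged:
By the outcome, as a careful person would: the job done as asked, in the order asked, and still so for the second after the job is handed in, with the robot touching nothing.
Of cap1, cap2, cap3 only 1 to 3 are there at a start; the rules pass over those that are not, and their reading is None.
At some moment in a run one of cap1, cap2, cap3 may be knocked a few centimetres aside while the robot is not near it.
Once in a run the grip may slacken for a moment while it holds something.
It also fails if it takes over 210 s, if anything falls off the work surface, if the arm or the gripper's body presses on something with over 40 N, if the wrist force passes 120 N, or if a joint passes its speed limit or range.

## Working session

There is one attempt and no reset: what is moved stays moved. The work goes in short steps, Python scripts to look and compute and a shell command to move; the robot and the scene stay as the last step left them, time stands still between calls to the robot, and variables do not carry over. Pictures are saved under pics/ and viewed, at most 14 in all, crops included, and the job is handed in when it is done.

```bash
mkdir -p pics; cat > h.py <<'E'
import numpy as np, cv2
from plant import bot
from scipy.spatial.transform import Rotation as R
def cal(c):
    k=bot.calibration(c); a=np.array(k["attitude"],float)
    M=a if a.shape==(3,3) else R.from_quat(a).as_matrix()
    return k,M,np.array(k["origin"])
def px2w(c,at,z):
    k,M,o=cal(c); d=M@np.array([(at[0]-k["cx"])/k["fx"],(at[1]-k["cy"])/k["fy"],1]); return o+d*(z-o[2])/d[2]
def w2px(c,p):
    k,M,o=cal(c); v=M.T@(np.array(p)-o); return np.array([k["fx"]*v[0]/v[2]+k["cx"],k["fy"]*v[1]/v[2]+k["cy"]])
def snap(c,n): 
    i=bot.read_camera(c); cv2.imwrite(f"pics/{n}.png",i); return i
E
python3 - <<'E'
from h import *
np.set_printoptions(precision=3,suppress=True)
for c in("top","scene"):
    print(c,bot.calibration(c)); snap(c,c+"0")
s=bot.sense(); print(s["clock"],s["tool_pos"],s["eef_rot"],s["force"],s["finger_gap"])
E
```

```text
top {'fx': 365.41855898874286, 'fy': 365.41855898874286, 'cx': 312.8388162115574, 'cy': 195.43045167568556, 'origin': array([ 0.449, -0.003,  0.945]), 'attitude': array([-0.702,  0.709, -0.041,  0.058])}
scene {'fx': 361.43839858706, 'fy': 361.43839858706, 'cx': 318.0782286761437, 'cy': 196.3733366130515, 'origin': array([1.072, 0.509, 0.698]), 'attitude': array([ 0.358,  0.832, -0.393, -0.158])}
0.1 [0.19  0.542 0.241] [ 0.168  0.986 -0.001 -0.   ] [ 0.148 -1.202  0.405] 0.08540022709469099
```

View pics/top0.png

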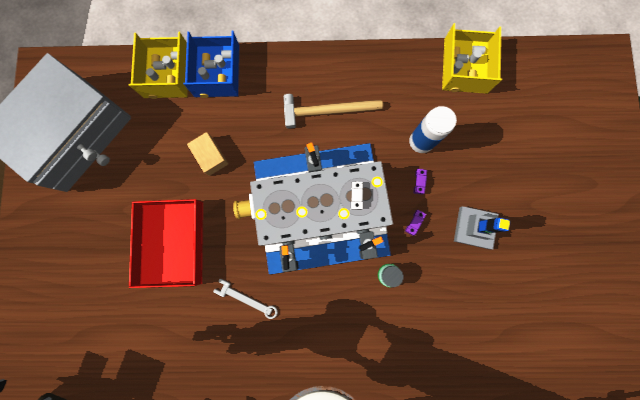

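View pics/scene0.png

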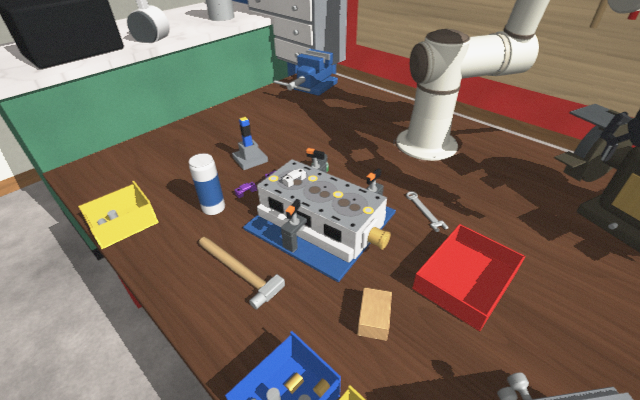

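```bash
python3 - <<'E'
from h import *
np.set_printoptions(precision=3,suppress=True)
bot.read_camera("top")
Z=dict(head=0,knob1_grip=.127,knob2_grip=.127,knob3_grip=.127,mark1=.107,cap1=.107,tray=0,stand=0,tester=.02,spray=0,paste=0)
for n,z in Z.items():
    for d in bot.landmark_of(n,"top")[:6]:
        print(n,round(d["p"],2),np.array(d["at"]),px2w("top",d["at"],z))
E
```

```text
head 0.63 [317.6 206.4] [0.553 0.006 0.   ]
knob1_grip 0.63 [311.4 152.9] [0.663 0.018 0.127]
knob1_grip 0.48 [284.7 254.4] [0.433 0.079 0.127]
knob2_grip 0.67 [367.9 246.1] [ 0.45  -0.105  0.127]
knob3_grip 0.72 [312.6 153.7] [0.661 0.015 0.127]
mark1 0.68 [340.7 213.8] [ 0.524 -0.048  0.107]
mark1 0.6 [420.5 140.2] [ 0.695 -0.238  0.107]
mark1 0.54 [263.4 215.8] [0.521 0.13  0.107]
mark1 0.52 [303.  213.2] [0.526 0.039 0.107]
mark1 0.45 [377.2 178.7] [ 0.605 -0.134  0.107]
cap1 0.82 [414.3 224.2] [ 0.498 -0.215  0.107]
cap1 0.57 [354.3 194.2] [ 0.569 -0.08   0.107]
cap1 0.53 [415.8 179.3] [ 0.602 -0.223  0.107]
cap1 0.51 [379.  180.8] [ 0.6   -0.138  0.107]
tray 0.74 [169.8 242.2] [0.464 0.39  0.   ]
stand 0.95 [468.8 227.4] [ 0.495 -0.379  0.   ]
tester 0.75 [480.4 227.1] [ 0.495 -0.4    0.02 ]
spray 0.83 [420.7 139.4] [ 0.729 -0.269  0.   ]
paste 0.91 [388.5 272.8] [ 0.383 -0.171  0.   ]
```

The top view shows the head with its neck at (242,208), four rings at (261,214), (301,212), (344,213), (377,182), one aluminium cap at (358,195), two purple look-alikes at (420,181) and (415,223), and the tester in its stand at (490,225). Next I'll zoom in on the head.

```bash
python3 - <<'E'
from h import *
np.set_printoptions(precision=3,suppress=True)
i=cv2.imread("pics/top0.png")
a=cv2.resize(i[135:285,230:400],None,fx=4.5,fy=4,interpolation=cv2.INTER_CUBIC)
a=cv2.resize(i[140:280,235:400],(707,600),interpolation=cv2.INTER_CUBIC); cv2.imwrite("pics/c1.png",a)
# yellow blobs, white cap
hsv=cv2.cvtColor(i,cv2.COLOR_BGR2HSV); m=cv2.inRange(hsv,(22,90,150),(34,255,255)); m[:,:225]=0;m[:,530:]=0;m[:130]=0
m=cv2.dilate(m,np.ones((3,3)))
n,l,st,c=cv2.connectedComponentsWithStats(m)
for k in range(1,n):
    if st[k,4]>40: print("yel",st[k],c[k],px2w("top",st[k,:2]+(st[k,2:4]-1)/2,.107),px2w("top",c[k],.155))
bot.read_camera("top")
for nme in("tray","stand","head","tester","cap1"):
    for d in bot.trace(nme,"top")[:3]:
        ct,_=cv2.findContours(d["mask"].astype(np.uint8),0,2); r=cv2.minAreaRect(max(ct,key=cv2.contourArea)); print(nme,round(d["p"],2),r)
E
```

```text
yel [370 175  14  14 139] [376.647 181.525] [ 0.598 -0.132  0.107] [ 0.589 -0.125  0.155]
yel [232 200  20  17 248] [241.698 208.06 ] [0.539 0.181 0.107] [0.534 0.17  0.155]
yel [295 205  14  14 146] [301.24  211.541] [0.53  0.042 0.107] [0.525 0.04  0.155]
yel [337 207  14  13 141] [343.355 213.05 ] [ 0.525 -0.054  0.107] [ 0.521 -0.051  0.155]
yel [254 208  14  13 140] [260.543 213.95 ] [0.525 0.137 0.107] [0.521 0.129 0.155]
yel [498 218  13  13 138] [504.246 223.87 ] [ 0.497 -0.416  0.107] [ 0.494 -0.393  0.155]
tray 0.82 ((165.5, 243.5), (87.0, 73.0), 90.0)
head 0.93 ((310.8447570800781, 205.40484619140625), (124.45701599121094, 155.5021514892578), 80.90972137451172)
tester 0.89 ((492.91326904296875, 224.9364013671875), (13.38103199005127, 31.323781967163086), 81.25383758544922)
cap1 0.83 ((356.0, 195.0), (26.0, 10.0), 90.0)
cap1 0.79 ((414.9403991699219, 222.4678955078125), (11.446125030517578, 25.127290725708008), 28.300758361816406)
cap1 0.53 ((419.47930908203125, 181.3517303466797), (12.038015365600586, 25.074304580688477), 3.3664605617523193)
```

View pics/c1.png

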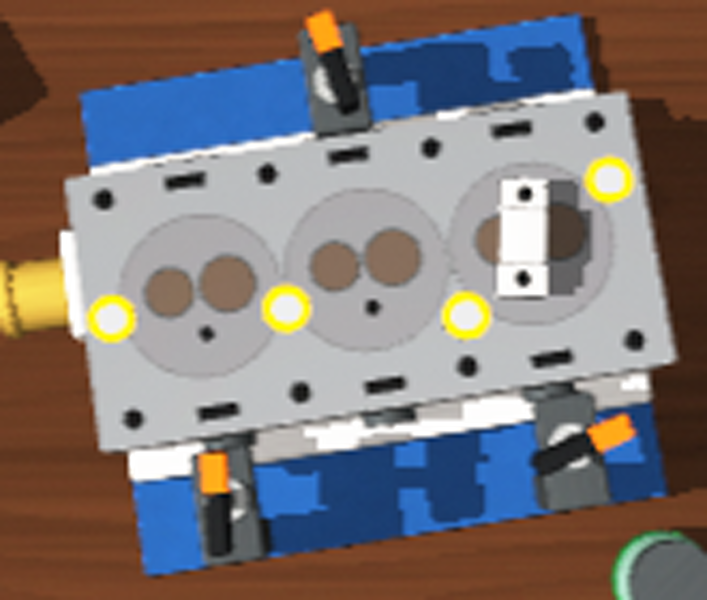

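The zoom shows exactly one aluminium cap, at crop (523,237), clear of all four rings. The wings run from the orange end to the black end: knob1 (213,470)→(218,550), knob2 (615,432)→(540,465), knob3 (322,25)→(347,105).

```bash
cat >> h.py <<'E'
np.set_printoptions(precision=4,suppress=True)
def go(pos=None,yaw=None):
    """how far to go from present: shift in present tool axes, then turn wz (yaw = world heading of tool y)"""
    s=bot.sense(); M=R.from_quat(s["eef_rot"]).as_matrix(); p=np.array(s["tool_pos"])
    y0=np.arctan2(M[1,1],M[0,1])
    print("tcp",p,"yaw",round(y0,3),"q6",round(s["q"][5],3),"tilt",M[:2,2],"gap",round(s["finger_gap"],4),"F",np.array(s["force"]),"Tz",round(s["ft_torque"][2],2),"t",s["clock"])
    if pos is not None: print(" shift tool",M.T@(np.array(pos)-p))
    if yaw is not None:
        print(" wz",-((yaw-y0+np.pi/2)%np.pi-np.pi/2))
E
python3 - <<'E'
from h import *
c=lambda u,v:(u/4.285+235,v/4.285+140)
P=np.array([px2w("top",c(*q),.107)[:2] for q in((65,182),(627,95),(675,358),(102,450))])
print("corners",P); y=(P[0]-P[1]+P[3]-P[2])/2; x=(P[0]-P[3]+P[1]-P[2])/2
print(np.linalg.norm(y),np.linalg.norm(x)); y/=np.linalg.norm(y); o=P.mean(0); a=np.arctan2(-y[0],y[1]); print("head",o,"yaw",a)
Rm=np.array([[np.cos(a),-np.sin(a)],[np.sin(a),np.cos(a)]])
k=[(-.110,.095),(-.110,-.095),(.110,0)]; w=[((213,470),(218,550)),((615,432),(540,465)),((322,25),(347,105))]
for kk,(A,B) in zip(k,w):
    A=px2w("top",c(*A),.138)[:2];B=px2w("top",c(*B),.138)[:2]; d=A-B
    print("knob",o+Rm@kk,"wing mid",(A+B)/2,"orange heading",np.arctan2(d[1],d[0]),"rel head",np.arctan2(d[1],d[0])-a)
print("cap top",px2w("top",c(523.5,237.5),.133), "len dir",px2w("top",c(523,180),.133)-px2w("top",c(523,295),.133))
for m in((376.6,181.5),(301.2,211.5),(343.4,213),(260.5,214)): 
    q=px2w("top",m,.107)[:2]; print("mark",q,"in head",Rm.T@(q-o))
i=cv2.imread("pics/top0.png");j=cv2.imread("pics/scene0.png")
m=np.hstack([cv2.resize(i[195:260,445:525],(400,325),interpolation=2),cv2.resize(j[110:175,215:280],(325,325),interpolation=2)]);cv2.imwrite("pics/c2.png",m)
E
```

```text
corners [[ 0.5992  0.1621]
 [ 0.6436 -0.1448]
 [ 0.5002 -0.1654]
 [ 0.4542  0.1399]]
0.3093901213693561 0.14577295898835216
head [ 0.5493 -0.002 ] yaw 0.14676588390843276
knob [0.4266 0.0759] wing mid [0.4233 0.0763] orange heading 0.06611309597332905 rel head -0.0806527879351037
knob [ 0.4544 -0.1121] wing mid [ 0.4528 -0.1083] orange heading -1.16968604516692 rel head -1.3164519290753527
knob [0.6581 0.0141] wing mid [0.6548 0.0139] orange heading 0.2874222310490555 rel head 0.14065634714062275
cap top [ 0.5622 -0.084   0.133 ] len dir [ 0.0606 -0.0015  0.    ]
mark [ 0.5979 -0.1323] in head [ 0.0291 -0.136 ]
mark [0.5299 0.0429] in head [-0.0126  0.0473]
mark [ 0.5255 -0.0541] in head [-0.0312 -0.048 ]
mark [0.5251 0.1369] in head [-0.0037  0.141 ]
```

View pics/c2.png

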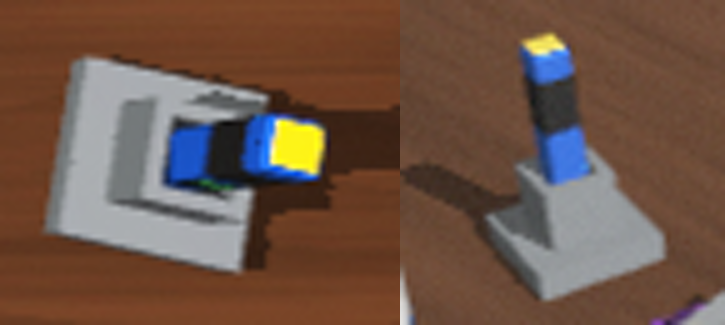

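The stand foot's top corners are at crop (83,58), (268,95), (243,270), (48,232) and the tester's yellow top is at (297,149). It stands upright.

```bash
python3 - <<'E'
from h import *
c=lambda u,v:(u/5+445,v/5+195)
P=np.array([px2w("top",c(*q),.02)[:2] for q in((83,58),(268,95),(243,270),(48,232))])
y=(P[0]-P[1]+P[3]-P[2])/2; x=(P[0]-P[3]+P[1]-P[2])/2
print("stand",P.mean(0),np.linalg.norm(x),np.linalg.norm(y),np.arctan2(-y[0],y[1]),np.arctan2(x[1],x[0]))
print("tester top",px2w("top",c(297,149),.155))
# scene check: yellow top crop corners
print("scene",px2w("scene",(215+543/5-80,110+44/5),.155),px2w("scene",(215+(543-400)/5,110+44/5),.155))
go([.565,-.083,.20],1.546)
E
```

```text
stand [ 0.4934 -0.3919] 0.08925101055411792 0.0946514686233147 -0.20773657395664263 -0.2363214416774703
tester top [ 0.4924 -0.3933  0.155 ]
scene [ 0.4933 -0.3904  0.155 ] [ 0.4933 -0.3904  0.155 ]
tcp [0.19   0.5427 0.2423] yaw 1.234 q6 -0.21 tilt [-0.  0.] gap 0.0855 F [-0.1923 -0.4816  0.1552] Tz -0.04 t 1.0
 shift tool [-0.5607 -0.4666  0.0423]
 wz -0.3120348400730866
```

```bash
python3 -m creep '[[-0.037,-0.031,0,0,0,0,60],[-0.037,-0.031,0,0,0,0,60],[-0.037,-0.031,0,0,0,0,60],[-0.037,-0.031,0,0,0,0,60],[-0.037,-0.031,0,0,0,0,60]]'
python3 -m creep '[[-0.037,-0.031,0,0,0,0,60],[-0.037,-0.031,0,0,0,0,60],[-0.037,-0.031,0,0,0,0,60],[-0.037,-0.031,0,0,0,0,60],[-0.037,-0.031,0,0,0,0,60]]'
python3 -m creep '[[-0.037,-0.031,0,0,0,0,60],[-0.037,-0.031,0,0,0,0,60],[-0.037,-0.031,0,0,0,0,60],[-0.037,-0.031,0,0,0,0,60],[0,0,0,0,0,-0.1,60]]'
python3 -m creep '[[-0.037,-0.031,0,0,0,-0.1,60],[0,0,0,0,0,-0.11,60],[0,0,0,0,0,0,60],[0,0,0,0,0,0,60]]'
python3 - <<'E'
from h import *
go([.565,-.083,.17],1.546)
snap("scene","s1"); i=snap("top","t1")
for cam in("top","scene"):
  for d in bot.landmark_of("cap1",cam)[:4]: print(cam,round(d["p"],2),d["at"],px2w(cam,d["at"],.107))
E
```

```text
clock: 1.5
tool_pos: [0.314, 0.3337, 0.2425]
eef_rot: [0.167, 0.986, 0.0, 0.0]
force: [1.1, 0.9, -0.0]
finger_gap: 0.0512
gripper_force: 0.0
clock: 2.0
tool_pos: [0.4375, 0.1259, 0.2426]
eef_rot: [0.168, 0.986, 0.0, 0.001]
force: [0.2, 0.8, 0.5]
finger_gap: 0.0514
gripper_force: 0.0
clock: 2.5
tool_pos: [0.5374, -0.0431, 0.2421]
eef_rot: [0.12, 0.993, -0.001, 0.001]
force: [-0.6, 0.8, 0.4]
finger_gap: 0.0514
gripper_force: 0.0
clock: 2.9
tool_pos: [0.564, -0.0766, 0.2423]
eef_rot: [0.015, 1.0, 0.0, -0.0]
force: [-0.3, -0.1, -0.1]
finger_gap: 0.0511
gripper_force: 0.0
tcp [ 0.564  -0.0766  0.2423] yaw 1.542 q6 -1.889 tilt [-0.0002  0.0002] gap 0.0511 F [-0.3385 -0.0609 -0.0743] Tz -0.02 t 2.9
 shift tool [-0.0012 -0.0064  0.0723]
 wz -0.004384433911168939
top 0.51 [416.3, 224.3] [ 0.498  -0.2191  0.107 ]
top 0.5 [352.6, 197.0] [ 0.5623 -0.076   0.107 ]
scene 0.81 [294.6, 181.4] [ 0.567  -0.0795  0.107 ]
scene 0.5 [247.0, 191.3] [ 0.6804 -0.1402  0.107 ]
scene 0.48 [275.4, 176.5] [ 0.5875 -0.1345  0.107 ]
```

```bash
python3 -m creep '[[0,-0.002,0.03,0,0,0,60],[0,-0.002,0.03,0,0,0,60],[0,0,0.03,0,0,0,60],[0,0,0.02,0,0,0,60],[0,0,0.01,0,0,0,60]]' 30
python3 -m creep '[[0,0,0,0,0,0,0],[0,0,0,0,0,0,0],[0,0,0,0,0,0,0],[0,0,0,0,0,0,0],[0,0,0,0,0,0,0]]' 40
python3 -c "
from h import *
go(); print(bot.sense()['q'])"
```

```text
clock: 3.6
tool_pos: [0.5627, -0.0801, 0.1202]
eef_rot: [0.013, 1.0, 0.001, -0.002]
force: [-0.1, -0.1, -0.1]
finger_gap: 0.0513
gripper_force: 0.0
clock: 4.1
tool_pos: [0.5649, -0.0812, 0.1236]
eef_rot: [0.013, 1.0, -0.0, 0.001]
force: [-1.1, 0.0, 3.6]
finger_gap: 0.0233
gripper_force: 41.4
tcp [ 0.5649 -0.0812  0.1236] yaw 1.544 q6 -1.898 tilt [ 0.0021 -0.0007] gap 0.0233 F [-1.1304  0.0189  3.613 ] Tz -0.01 t 4.1
[-0.3544  0.2654  1.7189  0.0001  1.1551 -1.8985]
```

```bash
python3 -m creep '[[0,0,-0.01,0,0,0,0],[0,0,-0.03,0,0,0,0],[0,0,-0.04,0,0,0,0],[0,0,-0.03,0,0,0,0],[0.005,0.03,0,0,0,0,0]]'
python3 -m creep '[[0.010,0.04,0,0,0,0,0],[0.010,0.04,0,0,0,0,0],[0.010,0.04,0,0,0,0,0],[0.010,0.04,0,0,0,0,0],[0.010,0.04,0,0,0,0,0]]'
python3 - <<'E'
from h import *
print("tray",px2w("top",(165.5,243.5),.055))
go([.462,.388,.20])
bot.read_camera("scene")
for d in bot.landmark_of("tray","scene")[:2]: print(d["p"],px2w("scene",d["at"],0))
E
```

```text
clock: 4.6
tool_pos: [0.5632, -0.0539, 0.239]
eef_rot: [0.015, 1.0, -0.002, 0.006]
force: [0.7, 1.0, -0.7]
finger_gap: 0.0233
gripper_force: 41.0
clock: 5.1
tool_pos: [0.5147, 0.152, 0.2331]
eef_rot: [0.014, 1.0, 0.0, 0.0]
force: [0.4, 0.8, -0.6]
finger_gap: 0.0232
gripper_force: 40.9
tray [0.4599 0.3773 0.055 ]
tcp [0.5147 0.152  0.2331] yaw 1.544 q6 -1.482 tilt [0.0008 0.    ] gap 0.0232 F [ 0.3817  0.8353 -0.6488] Tz 0.03 t 5.1
 shift tool [0.0591 0.2345 0.033 ]
0.71 [0.4424 0.3736 0.    ]
0.59 [ 0.7287 -0.2724  0.    ]
```

```bash
python3 -m creep '[[0.012,0.045,0,0,0,0,0],[0.012,0.045,0,0,0,0,0],[0.012,0.045,0,0,0,0,0],[0.012,0.045,0,0,0,0,0],[0.008,0.04,0,0,0,0,0]]'
python3 -m creep '[[0,0,0.04,0,0,0,0],[0,0,0.05,0,0,0,0],[0,0,0.05,0,0,0,0],[0,0,0.045,0,0,0,0],[0,0,0.02,0,0,0,0]]'
python3 -m creep '[[0,0,0,0,0,0,0],[0,0,0,0,0,0,30],[0,0,0,0,0,0,60],[0,0,0,0,0,0,60]]'
python3 -m creep '[[0,0,-0.04,0,0,0,60],[0,0,-0.05,0,0,0,60],[0,0,-0.05,0,0,0,60],[0,0,-0.05,0,0,0,60],[0,-0.03,0,0,0,0,60]]'
python3 - <<'E'
from h import *
go([.4255,.076,.175],np.pi/2+.066)
bot.read_camera("top")
for n in("knob1_grip","cap1","mark1"):
  for d in bot.landmark_of(n,"top")[:5]: print(n,d["p"],d["at"],px2w("top",d["at"],.127 if n[0]=="k" else .107))
E
```

```text
clock: 5.7
tool_pos: [0.4647, 0.3734, 0.2329]
eef_rot: [0.013, 1.0, 0.0, 0.0]
force: [1.5, -0.6, -0.2]
finger_gap: 0.0232
gripper_force: 40.9
clock: 6.2
tool_pos: [0.4625, 0.3696, 0.0226]
eef_rot: [0.014, 1.0, -0.002, -0.003]
force: [-0.4, -0.9, -0.9]
finger_gap: 0.0228
gripper_force: 40.9
clock: 6.6
tool_pos: [0.4667, 0.3725, 0.0295]
eef_rot: [0.013, 1.0, 0.001, 0.002]
force: [0.2, -0.4, 0.1]
finger_gap: 0.051
gripper_force: 0.0
clock: 7.1
tool_pos: [0.4688, 0.3457, 0.2284]
eef_rot: [0.012, 1.0, 0.005, 0.009]
force: [0.1, 0.2, 1.3]
finger_gap: 0.0515
gripper_force: 0.0
tcp [0.4688 0.3457 0.2284] yaw 1.547 q6 -1.12 tilt [0.0173 0.009 ] gap 0.0515 F [0.0805 0.2325 1.293 ] Tz -0.01 t 7.1
 shift tool [ 0.0378 -0.2712  0.0502]
 wz -0.08948014214765165
knob1_grip 0.68 [287.4, 256.0] [0.4294 0.0727 0.127 ]
knob1_grip 0.66 [301.6, 213.0] [0.5246 0.0409 0.127 ]
cap1 0.78 [413.3, 222.0] [ 0.5033 -0.2126  0.107 ]
cap1 0.67 [416.3, 178.8] [ 0.6032 -0.224   0.107 ]
cap1 0.51 [175.6, 242.1] [0.4623 0.3318 0.107 ]
cap1 0.33 [481.3, 228.8] [ 0.4865 -0.3647  0.107 ]
mark1 0.65 [303.0, 215.6] [0.5204 0.0388 0.107 ]
mark1 0.48 [262.7, 216.0] [0.5204 0.1318 0.107 ]
mark1 0.48 [344.5, 214.7] [ 0.5215 -0.0565  0.107 ]
mark1 0.41 [174.8, 243.6] [0.4589 0.3335 0.107 ]
```

```bash
python3 -m creep '[[0.007,-0.045,0,0,0,0,50],[0.007,-0.045,0,0,0,0,50],[0.007,-0.045,0,0,0,0,50],[0.007,-0.045,0,0,0,0,50],[0.007,-0.045,0,0,0,0,50]]'
python3 -m creep '[[0.004,-0.045,0.03,0,0,0,50],[0,0,0,0,0,-0.09,50],[0,0,0,0,0,0,50]]'
python3 - <<'E'
from h import *
go([.4265,.075,.122],np.pi/2+.066)
E
```

```text
clock: 7.8
tool_pos: [0.4224, 0.1171, 0.2165]
eef_rot: [0.013, 1.0, 0.0, -0.001]
force: [1.3, -0.9, 0.2]
finger_gap: 0.0426
gripper_force: 0.0
clock: 8.1
tool_pos: [0.4178, 0.0761, 0.1884]
eef_rot: [-0.031, 1.0, 0.0, -0.001]
force: [-0.2, 0.3, 0.6]
finger_gap: 0.0425
gripper_force: 0.0
tcp [0.4178 0.0761 0.1884] yaw 1.632 q6 -1.739 tilt [-0.0026  0.0008] gap 0.0425 F [-0.162   0.2584  0.606 ] Tz -0.02 t 8.1
 shift tool [-0.0088 -0.0017  0.0664]
 wz -0.004643326127935277
```

```bash
python3 -m creep '[[-0.009,-0.001,0,0,0,0,50],[0,0,0.03,0,0,0,50],[0,0,0.025,0,0,0,50],[0,0,0.01,0,0,0,50],[0,0,0,0,0,0,0]]' 40
python3 -m creep '[[0,0,0,0,0,0,0],[0,0,0,0,0,0,0],[0,0,0,0,0,0,0],[0,0,0,0,0,0,0],[0,0,0,0,0,0,0]]'
python3 - <<'E'
from h import *
go()
E
python3 -m creep '[[0,0,0,0,0,0.14,0],[0,0,0,0,0,0.14,0],[0,0,0,0,0,0.14,0],[0,0,0,0,0,0.14,0],[0,0,0,0,0,0.14,0]]'
python3 - <<'E'
from h import *
go()
E
```

```text
clock: 8.6
tool_pos: [0.4271, 0.0769, 0.1236]
eef_rot: [-0.032, 0.999, 0.0, -0.001]
force: [0.0, 0.3, -0.8]
finger_gap: 0.0295
gripper_force: 0.0
clock: 9.1
tool_pos: [0.4287, 0.0766, 0.1259]
eef_rot: [-0.031, 1.0, 0.001, 0.001]
force: [0.3, 5.9, 3.8]
finger_gap: 0.0114
gripper_force: 42.4
tcp [0.4287 0.0766 0.1259] yaw 1.634 q6 -1.737 tilt [0.0029 0.0012] gap 0.0114 F [0.3175 5.9398 3.7793] Tz -0.07 t 9.1
clock: 9.6
tool_pos: [0.4287, 0.0768, 0.1259]
eef_rot: [0.316, 0.949, 0.001, 0.001]
force: [1.0, 7.2, 3.3]
finger_gap: 0.011
gripper_force: 42.4
tcp [0.4287 0.0768 0.1259] yaw 0.928 q6 -1.032 tilt [0.0029 0.0015] gap 0.011 F [1.0449 7.2424 3.3139] Tz 0.15 t 9.6
```

```bash
for i in 1; do python3 -m creep '[[0,0,0,0,0,0.1,0],[0,0,0,0,0,0.1,0]]'; done; python3 -c "
from h import *
go()"
python3 -m creep '[[0,0,0,0,0,0.1,0],[0,0,0,0,0,0.1,0]]'; python3 -c "
from h import *
go()"
python3 -m creep '[[0,0,0,0,0,0.08,0],[0,0,0,0,0,0.08,0]]'; python3 -c "
from h import *
go()"
```

```text
clock: 9.8
tool_pos: [0.4287, 0.0768, 0.1259]
eef_rot: [0.408, 0.913, 0.001, 0.001]
force: [1.7, 7.6, 4.5]
finger_gap: 0.011
gripper_force: 42.4
tcp [0.4287 0.0768 0.1259] yaw 0.73 q6 -0.834 tilt [0.0029 0.0016] gap 0.011 F [1.7221 7.6211 4.4759] Tz 0.14 t 9.8
clock: 10.0
tool_pos: [0.4288, 0.0769, 0.1259]
eef_rot: [0.497, 0.868, 0.001, 0.001]
force: [1.7, 6.7, 3.9]
finger_gap: 0.011
gripper_force: 42.4
tcp [0.4288 0.0769 0.1259] yaw 0.53 q6 -0.634 tilt [0.0031 0.0016] gap 0.011 F [1.7092 6.7112 3.8903] Tz 0.13 t 10.0
clock: 10.2
tool_pos: [0.4288, 0.0769, 0.1259]
eef_rot: [0.565, 0.825, 0.002, 0.001]
force: [1.0, 6.9, 3.6]
finger_gap: 0.0114
gripper_force: 42.4
tcp [0.4288 0.0769 0.1259] yaw 0.371 q6 -0.475 tilt [0.0032 0.0017] gap 0.0114 F [0.9645 6.9319 3.6345] Tz 0.15 t 10.2
```

```bash
G='from h import *
go()'
python3 -m creep '[[0,0,0,0,0,0.05,0],[0,0,0,0,0,0.0,0]]' >/dev/null; python3 -c "$G"
python3 -m creep '[[0,0,0,0,0,0.05,0],[0,0,0,0,0,0.0,0]]' >/dev/null; python3 -c "$G"
python3 -m creep '[[0,0,0,0,0,0.05,0],[0,0,0,0,0,0.0,0]]' >/dev/null; python3 -c "$G"
```

```text
tcp [0.4288 0.0769 0.1259] yaw 0.323 q6 -0.426 tilt [0.0032 0.0018] gap 0.0111 F [2.0763 5.9738 3.1356] Tz -0.13 t 10.4
tcp [0.4288 0.0769 0.1259] yaw 0.276 q6 -0.379 tilt [0.0032 0.0013] gap 0.0114 F [2.0782 7.269  3.2031] Tz 1.17 t 10.6
tcp [0.4288 0.0769 0.126 ] yaw 0.228 q6 -0.331 tilt [0.0033 0.0007] gap 0.0111 F [2.3177 7.1591 3.1436] Tz 1.93 t 10.8
```

```bash
python3 -m creep '[[0,0,0,0,0,-0.04,50],[0,0,0,0,0,0,50],[0,0,0,0,0,0,50],[0,0,-0.03,0,0,0,50],[0,0,-0.04,0,0,0,50]]'; python3 - <<'E'
from h import *
go([.456,-.109,.180],.40)
snap("top","t2")
k1=[.4288,.0769]
for n in("knob2_grip","knob3_grip"):
  for d in bot.landmark_of(n,"top")[:3]: print(n,round(d["p"],2),d["at"],px2w("top",d["at"],.127))
E
```

```text
clock: 11.3
tool_pos: [0.4257, 0.076, 0.1935]
eef_rot: [0.608, 0.794, -0.002, -0.002]
force: [0.2, 0.3, -0.3]
finger_gap: 0.0426
gripper_force: 0.0
tcp [0.4257 0.076  0.1935] yaw 0.263 q6 -0.367 tilt [-0.0055  0.0001] gap 0.0426 F [ 0.2339  0.2844 -0.331 ] Tz -0.02 t 11.3
 shift tool [-0.1865 -0.0187  0.0133]
 wz -0.13718676496663873
knob2_grip 0.64 [366.5, 245.2] [ 0.4517 -0.1024  0.127 ]
knob3_grip 0.47 [313.5, 153.1] [0.6624 0.013  0.127 ]
```

```bash
python3 -m creep '[[-0.046,-0.005,0,0,0,0,50],[-0.046,-0.005,0,0,0,0,50],[-0.046,-0.005,0,0,0,0,50],[-0.046,-0.004,0,0,0,0,50],[0,0,0,0,0,-0.14,50]]'; python3 -m creep '[[0,0,0,0,0,0,50]]' >/dev/null; python3 - <<'E'
from h import *
go([.455,-.108,.123],.40)
E
```

```text
clock: 11.95
tool_pos: [0.4572, -0.1113, 0.1938]
eef_rot: [0.552, 0.834, -0.001, 0.0]
force: [0.8, 0.6, 0.2]
finger_gap: 0.0426
gripper_force: 0.0
tcp [ 0.4565 -0.1074  0.1934] yaw 0.401 q6 -0.891 tilt [-0.0022  0.0011] gap 0.0427 F [ 0.1298  0.037  -0.1981] Tz 0.02 t 12.05
 shift tool [-0.     -0.0015  0.0704]
 wz 0.0014270016764383886
```

```bash
G='from h import *
go()'
python3 -m creep '[[0,-0.0015,0.03,0,0,0,50],[0,0,0.03,0,0,0,50],[0,0,0.01,0,0,0,50],[0,0,0,0,0,0,50],[0,0,0,0,0,0,0]]' 40 >/dev/null
python3 -m creep '[[0,0,0,0,0,0,0],[0,0,0,0,0,0,0],[0,0,0,0,0,0,0],[0,0,0,0,0,0,0],[0,0,0,0,0,0,0]]' >/dev/null; python3 -c "$G"
python3 -m creep '[[0,0,0,0,0,0.14,0],[0,0,0,0,0,0.14,0],[0,0,0,0,0,0.14,0],[0,0,0,0,0,0.14,0],[0,0,0,0,0,0.14,0]]' >/dev/null; python3 -c "$G"
python3 -m creep '[[0,0,0,0,0,0.06,0],[0,0,0,0,0,0,0]]' >/dev/null; python3 -c "$G"
```

```text
tcp [ 0.4553 -0.108   0.1263] yaw 0.404 q6 -0.893 tilt [-0.0018 -0.0023] gap 0.0114 F [-8.304  -2.3605  6.784 ] Tz 0.04 t 13.05
tcp [ 0.4574 -0.108   0.1264] yaw -0.302 q6 -0.188 tilt [ 0.0039 -0.0025] gap 0.0113 F [ 3.026  -2.8565 -1.2123] Tz 0.21 t 13.55
tcp [ 0.4576 -0.108   0.1264] yaw -0.357 q6 -0.133 tilt [ 0.0044 -0.0025] gap 0.011 F [ 2.2602 -1.8397  0.6799] Tz -0.12 t 13.75
```

```bash
G='from h import *
go()'
python3 -m creep '[[0,0,0,0,0,0.06,0],[0,0,0,0,0,0.06,0],[0,0,0,0,0,0,0]]' >/dev/null; python3 -c "$G"
python3 -m creep '[[0,0,0,0,0,0.06,0],[0,0,0,0,0,0,0]]' >/dev/null; python3 -c "$G"
python3 -m creep '[[0,0,0,0,0,0.06,0],[0,0,0,0,0,0,0]]' >/dev/null; python3 -c "$G"
python3 -m creep '[[0,0,0,0,0,0.06,0],[0,0,0,0,0,0,0]]' >/dev/null; python3 -c "$G"
```

```text
tcp [ 0.4579 -0.1082  0.1264] yaw -0.476 q6 -0.014 tilt [ 0.0052 -0.0028] gap 0.0112 F [ 4.6567 -2.5782 -0.2651] Tz -0.1 t 14.05
tcp [ 0.4581 -0.1083  0.1264] yaw -0.536 q6 0.046 tilt [ 0.0056 -0.003 ] gap 0.0112 F [ 5.7021 -3.5642 -0.9966] Tz -0.06 t 14.25
tcp [ 0.4582 -0.1084  0.1264] yaw -0.595 q6 0.105 tilt [ 0.006  -0.0035] gap 0.011 F [ 6.5249 -2.428  -1.4728] Tz 0.43 t 14.45
tcp [ 0.4582 -0.1084  0.1265] yaw -0.652 q6 0.163 tilt [ 0.0057 -0.0041] gap 0.0111 F [ 6.5815 -2.6077 -2.2776] Tz 1.58 t 14.65
```

```bash
python3 -m creep '[[0,0,0,0,0,-0.03,50],[0,0,0,0,0,0,50],[0,0,0,0,0,0,50],[0,0,-0.03,0,0,0,50],[0,0,-0.04,0,0,0,50]]' >/dev/null; python3 -m creep '[[0,0,0,0,0,0.13,50],[0,0,0,0,0,0.13,50],[0,0,0,0,0,0.13,50],[0,0,0,0,0,0.13,50],[0,0,0,0,0,0.13,50]]' >/dev/null; python3 - <<'E'
from h import *
go([.660,.016,.19],-1.284)
E
```

```text
tcp [ 0.4556 -0.107   0.1946] yaw -1.281 q6 0.792 tilt [-0.0006  0.0003] gap 0.0426 F [ 0.6458  0.1739 -0.2728] Tz 0.01 t 15.65
 shift tool [ 0.231  -0.0595  0.0045]
 wz 0.0025782961870592924
```

```bash
python3 -m creep '[[0.046,-0.012,0,0,0,0,50],[0.046,-0.012,0,0,0,0,50],[0.046,-0.012,0,0,0,0,50],[0.046,-0.012,0,0,0,0,50],[0.046,-0.012,0,0,0,0,50]]' >/dev/null;python3 -m creep '[[0,0,0,0,0,0,50],[0,0,0,0,0,0,50]]' >/dev/null; python3 - <<'E'
from h import *
go([.660,.016,.122],-1.284)
E
```

```text
tcp [0.6584 0.0177 0.1934] yaw -1.275 q6 1.119 tilt [-0.0024  0.    ] gap 0.0425 F [-0.1699 -0.0195 -0.1466] Tz 0.01 t 16.35
 shift tool [0.0012 0.0022 0.0714]
 wz 0.009319484838903103
```

```bash
G='from h import *
go()'
python3 -m creep '[[0.001,0.001,0.03,0,0,0.01,50],[0,0,0.03,0,0,0,50],[0,0,0.009,0,0,0,50],[0,0,0,0,0,0,50],[0,0,0,0,0,0,0]]' 40 >/dev/null
python3 -m creep '[[0,0,0,0,0,0,0],[0,0,0,0,0,0,0],[0,0,0,0,0,0,0],[0,0,0,0,0,0,0],[0,0,0,0,0,0,0]]' >/dev/null; python3 -c "$G"
python3 -m creep '[[0,0,0,0,0,0.14,0],[0,0,0,0,0,0.14,0],[0,0,0,0,0,0.14,0],[0,0,0,0,0,0.14,0],[0,0,0,0,0,0.14,0]]' >/dev/null; python3 -c "$G"
python3 -m creep '[[0,0,0,0,0,0.06,0],[0,0,0,0,0,0.06,0],[0,0,0,0,0,0,0]]' >/dev/null; python3 -c "$G"
```

```text
tcp [0.6615 0.0151 0.1283] yaw -1.286 q6 1.128 tilt [ 0.0044 -0.0025] gap 0.0109 F [-0.3136 -5.2473  5.446 ] Tz 0.02 t 17.35
tcp [0.6614 0.0144 0.1283] yaw -1.992 q6 1.834 tilt [ 0.0042 -0.0039] gap 0.0113 F [-1.215  -8.1986  6.4119] Tz 0.16 t 17.85
tcp [0.6614 0.0142 0.1283] yaw -2.108 q6 1.95 tilt [ 0.0041 -0.004 ] gap 0.011 F [-1.7724 -8.4104  6.2979] Tz -0.11 t 18.15
```

```bash
G='from h import *
go()'
python3 -m creep '[[0,0,0,0,0,0.06,0],[0,0,0,0,0,0,0]]' >/dev/null; python3 -c "$G"
python3 -m creep '[[0,0,0,0,0,0.06,0],[0,0,0,0,0,0,0]]' >/dev/null; python3 -c "$G"
python3 -m creep '[[0,0,0,0,0,0.06,0],[0,0,0,0,0,0,0]]' >/dev/null; python3 -c "$G"
python3 -m creep '[[0,0,0,0,0,0.06,0],[0,0,0,0,0,0,0]]' >/dev/null; python3 -c "$G"
```

```text
tcp [0.6614 0.0142 0.1283] yaw -2.165 q6 2.008 tilt [ 0.0041 -0.0045] gap 0.0106 F [-1.4123 -8.158   5.678 ] Tz 0.9 t 18.35
tcp [0.6614 0.0142 0.1284] yaw -2.223 q6 2.066 tilt [ 0.004  -0.0053] gap 0.0114 F [-0.4865 -8.3375  6.8649] Tz 1.84 t 18.55
tcp [0.6614 0.0143 0.1285] yaw -2.28 q6 2.124 tilt [ 0.004  -0.0061] gap 0.0112 F [-0.5357 -8.4729  6.7993] Tz 2.84 t 18.75
tcp [0.6614 0.0142 0.1286] yaw -2.337 q6 2.181 tilt [ 0.0041 -0.007 ] gap 0.0114 F [-1.1376 -8.3822  6.5044] Tz 3.89 t 18.95
```

```bash
python3 -m creep '[[0,0,0,0,0,-0.12,0],[0,0,0,0,0,0,60],[0,0,0,0,0,0,60],[0,0,0,0,0,0,60],[0,0,-0.03,0,0,0,60]]' >/dev/null; python3 -m creep '[[0,0,-0.04,0,0,-0.12,60],[0,0,-0.04,0,0,-0.14,60],[0,0,-0.03,0,0,-0.14,60],[0,0,0,0,0,-0.05,60],[0,0,0,0,0,0,60]]' >/dev/null; python3 - <<'E'
from h import *
go([.4925,-.392,.24],-1.79)
i=snap("top","t3");cv2.imwrite("pics/c3.png",cv2.resize(i[140:280,235:400],(707,600),interpolation=cv2.INTER_CUBIC))
E
```

```text
tcp [0.6602 0.0169 0.2668] yaw -1.776 q6 1.619 tilt [0.0019 0.0002] gap 0.0511 F [ 0.0754 -0.1422 -0.6223] Tz 0.02 t 19.95
 shift tool [-0.0808  0.4345  0.0264]
 wz 0.013776566521335187
```

View pics/c3.png

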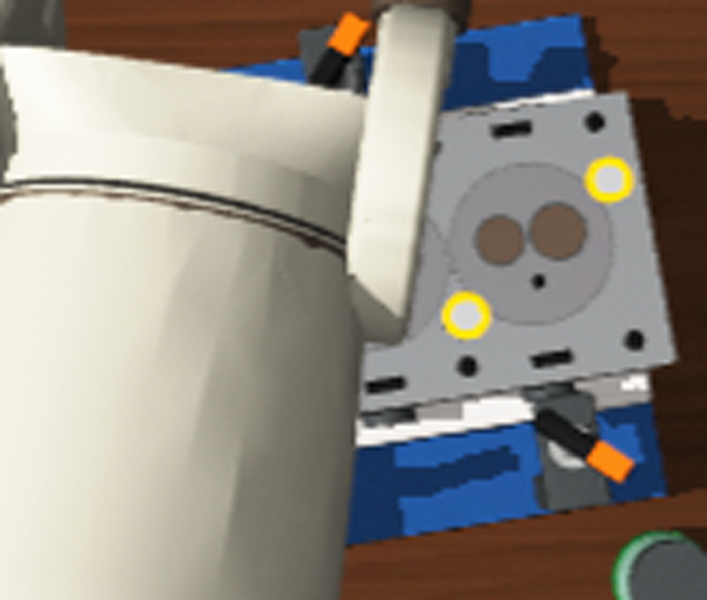

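The knob2 wing (orange end at crop (610,460)) and the knob3 wing (orange end at (350,35)) have turned clockwise by about 1.0 and 0.9 rad, matching the stops I felt. The cap is gone from the face. Now to the tester.

```bash
python3 -m creep '[[-0.008,0.043,0,0,0,0.014,60],[-0.008,0.043,0,0,0,0,60],[-0.008,0.043,0,0,0,0,60],[-0.008,0.043,0,0,0,0,60],[-0.008,0.043,0,0,0,0,60]]' >/dev/null; python3 -m creep '[[-0.008,0.043,0,0,0,0,60],[-0.008,0.043,0,0,0,0,60],[-0.008,0.043,0,0,0,0,60],[-0.008,0.043,0,0,0,0,60],[-0.008,0.043,0,0,0,0,60]]' >/dev/null;python3 -m creep '[[0,0,0,0,0,0,60],[0,0,0,0,0,0,60]]' >/dev/null; python3 - <<'E'
from h import *
go([.4925,-.392,.11],-1.79)
E
```

```text
tcp [ 0.488  -0.386   0.2639] yaw -1.793 q6 0.929 tilt [-0.0016  0.0029] gap 0.0512 F [ 0.5808  0.4148 -0.8391] Tz -0.02 t 21.2
 shift tool [0.0061 0.0053 0.1539]
 wz -0.0030556860169941302
```

```bash
python3 -m creep '[[0.006,0.005,0.03,0,0,0,60],[0,0,0.04,0,0,0,60],[0,0,0.04,0,0,0,60],[0,0,0.03,0,0,0,60],[0,0,0.014,0,0,0,60]]' >/dev/null; python3 -m creep '[[0,0,0,0,0,0,60],[0,0,0,0,0,0,60]]' >/dev/null;python3 - <<'E'
from h import *
go([.4925,-.392,.11],-1.79)
i=snap("top","t4");j=snap("scene","s4")
m=np.hstack([cv2.resize(i[180:270,435:545],(396,324),interpolation=2),cv2.resize(j[90:180,200:300],(360,324),interpolation=2)]);cv2.imwrite("pics/c4.png",m)
E
```

```text
tcp [ 0.4945 -0.3923  0.1131] yaw -1.789 q6 0.928 tilt [ 0.0014 -0.0013] gap 0.0512 F [0.0101 0.0189 0.0584] Tz -0.02 t 21.9
 shift tool [-0.0021  0.0002  0.0031]
 wz 0.0005595669754487886
```

View pics/c4.png

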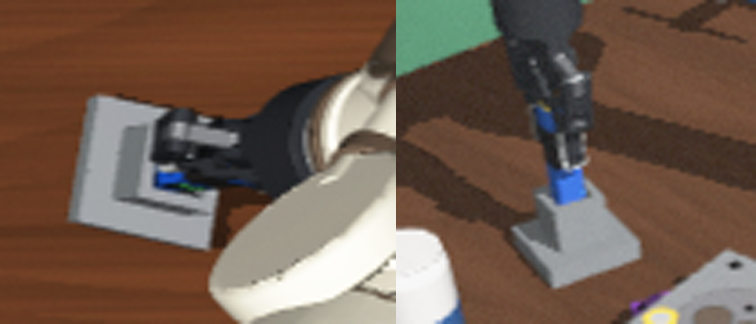

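The fingers straddle the tester at crop (165,160) in the top view and (565,140) in the scene view, so I can close the grip.

```bash
python3 -m creep '[[0,0,0,0,0,0,0],[0,0,0,0,0,0,0],[0,0,0,0,0,0,0],[0,0,0,0,0,0,0],[0,0,0,0,0,0,0]]' 70; python3 -m creep '[[0,0,0,0,0,0,0],[0,0,0,0,0,0,0],[0,0,0,0,0,0,0]]' >/dev/null;  python3 - <<'E'
from h import *
go()
E
```

```text
clock: 22.5
tool_pos: [0.4942, -0.3928, 0.1133]
eef_rot: [0.994, -0.109, 0.001, 0.001]
force: [-0.7, 1.3, 5.5]
finger_gap: 0.0253
gripper_force: 68.7
tcp [ 0.4942 -0.3928  0.1132] yaw -1.79 q6 0.927 tilt [ 0.0017 -0.0015] gap 0.0255 F [0.4613 2.055  6.5283] Tz 0.02 t 22.8
```

```bash
python3 -m creep '[[0,0,-0.01,0,0,0,0],[0,0,-0.02,0,0,0,0],[0,0,-0.03,0,0,0,0],[0,0,-0.03,0,0,0,0],[0,0,-0.03,0,0,0,0]]' >/dev/null; python3 -m creep '[[0,0,-0.03,0,0,0,0],[0,0,-0.02,0,0,0,0],[0,0,0,0,0,0,0],[0,0,0,0,0,0,0]]'; python3 - <<'E'
from h import *
j=cv2.imread("pics/scene0.png");hsv=cv2.cvtColor(j,cv2.COLOR_BGR2HSV); m=cv2.inRange(hsv,(20,70,120),(34,255,255)); m=cv2.dilate(m,np.ones((3,3)));m[:160]=0;m[230:]=0;m[:,:250]=0;m[:,400:]=0
n,l,st,c=cv2.connectedComponentsWithStats(m)
for k in range(1,n): print(st[k],px2w("scene",st[k,:2]+(st[k,2:4]-1)/2,.107))
for p in((.5251,.1369),(.5299,.0429),(.5255,-.0541),(.5979,-.1323)): print(w2px("scene",[*p,.107]))
go([.5255,.137,.27])
i=snap("scene","s5"); cv2.imwrite("pics/c5.png",cv2.resize(i[60:210,200:400],(800,600),interpolation=2))
for d in bot.landmark_of("tester_tip","scene")[:2]: print(d, px2w("scene",d["at"],.162))
E
```

```text
clock: 23.7
tool_pos: [0.4933, -0.3921, 0.2811]
eef_rot: [0.994, -0.109, -0.0, -0.0]
force: [0.7, 0.6, -2.7]
finger_gap: 0.025
gripper_force: 68.6
[267 174  13   9  90] [ 0.5965 -0.1341  0.107 ]
[307 174  12   9  87] [ 0.5236 -0.0546  0.107 ]
[332 190  13   9  98] [0.528  0.0417 0.107 ]
[362 206  13   9 104] [0.5245 0.1358 0.107 ]
[370 226  13   4  37] [0.5598 0.1864 0.107 ]
[368.1929 210.3172]
[337.8639 194.5561]
[312.1397 178.3865]
[273.0304 178.5015]
tcp [ 0.4933 -0.3921  0.2811] yaw -1.79 q6 0.927 tilt [-0.0004  0.0003] gap 0.025 F [ 0.7425  0.5775 -2.7377] Tz 0.01 t 23.7
 shift tool [-0.0837 -0.5235  0.0112]
```

View pics/c5.png

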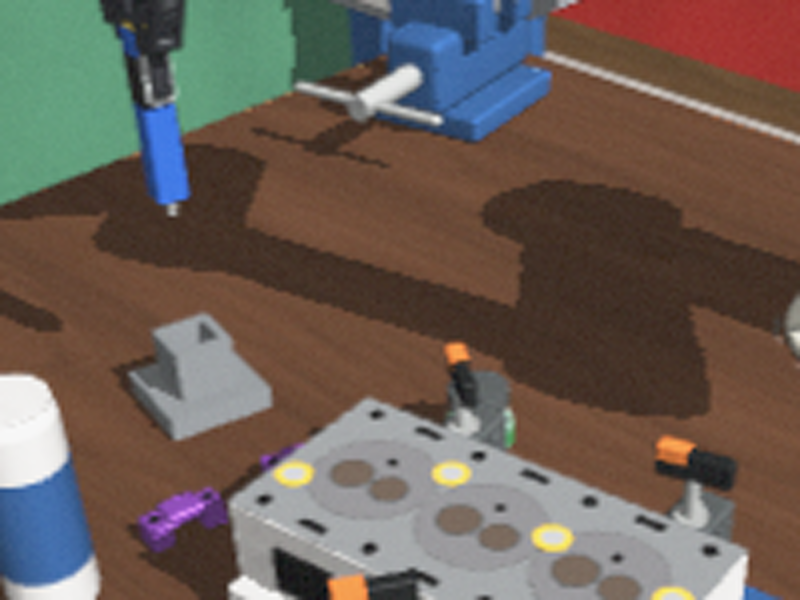

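The tester hangs upright with its tip at crop (173,210), and the socket below is empty. All the rings are visible: (293,473), (451,473), (552,537), (675,597).

```bash
python3 -c "
from h import *
print(px2w('scene',(243.25,112.5),.1739))"
python3 -m creep '[[-0.004,-0.02,0,0,0,0,0],[-0.007,-0.04,0,0,0,0,0],[-0.007,-0.045,0,0,0,0,0],[-0.007,-0.045,0,0,0,0,0],[-0.007,-0.045,0,0,0,0,0]]' >/dev/null; python3 -m creep '[[-0.007,-0.045,0,0,0,0,0],[-0.007,-0.045,0,0,0,0,0],[-0.007,-0.045,0,0,0,0,0],[-0.007,-0.045,0,0,0,0,0],[-0.007,-0.045,0,0,0,0,0]]' >/dev/null; python3 -m creep '[[-0.007,-0.045,0,0,0,0,0],[-0.007,-0.035,0,0,0,0,0],[-0.004,-0.02,0,0,0,0,0],[0,0,0,0,0,0,0],[0,0,0,0,0,0,0]]'; python3 -c "
from h import *
go([.525,.136,.23])"
```

```text
[ 0.4885 -0.3939  0.1739]
clock: 25.3
tool_pos: [0.523, 0.1337, 0.2802]
eef_rot: [0.994, -0.109, -0.001, 0.0]
force: [-0.3, -0.3, -1.1]
finger_gap: 0.0254
gripper_force: 69.0
tcp [0.523  0.1337 0.2802] yaw -1.789 q6 1.816 tilt [-0.0026 -0.0007] gap 0.0254 F [-0.3203 -0.3425 -1.0707] Tz -0.02 t 25.3
 shift tool [ 0.0016 -0.0028  0.0502]
```

```bash
python3 -m creep '[[0.0045,-0.0033,0.02,0,0,0,0],[0,0,0.02,0,0,0,0],[0,0,0.015,0,0,0,0],[0,0,0,0,0,0,0],[0,0,0,0,0,0,0]]'; python3 - <<'E'
from h import *
go([.528,.136,.214])
j=snap("scene","s6");i=snap("top","t6")
m=np.hstack([cv2.resize(i[180:260,220:320],(400,320),interpolation=2),cv2.resize(j[130:230,310:410],(400,400),interpolation=2)[40:360]]);cv2.imwrite("pics/c6.png",m)
E
```

```text
clock: 25.8
tool_pos: [0.5288, 0.1354, 0.2267]
eef_rot: [0.994, -0.11, -0.0, 0.0]
force: [0.2, -0.4, -1.4]
finger_gap: 0.0256
gripper_force: 69.2
tcp [0.5288 0.1354 0.2267] yaw -1.791 q6 1.82 tilt [-0.0004 -0.0001] gap 0.0256 F [ 0.2193 -0.3738 -1.4374] Tz 0.05 t 25.8
 shift tool [-0.0009 -0.0004  0.0127]
```

View pics/c6.png

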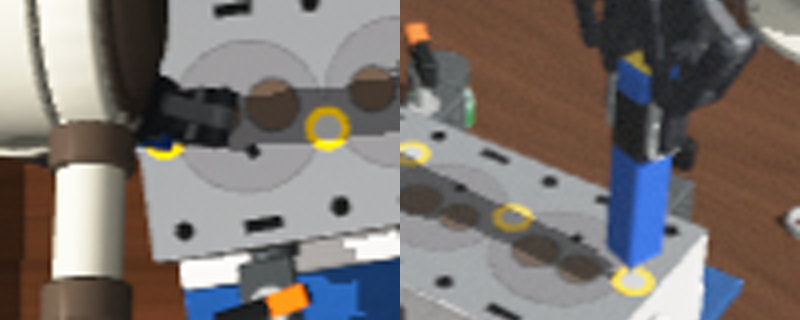

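The tip (crop (632,266)) hovers just above ring 1, centred at crop (633,281), so I'll press.

```bash
python3 -m creep '[[-0.001,0,0.006,0,0,0,0],[0,0,0.005,0,0,0,0],[0,0,0.003,0,0,0,0],[0,0,0,0,0,0,0]]';  python3 -m creep '[[0,0,0.002,0,0,0,0],[0,0,0.002,0,0,0,0],[0,0,0,0,0,0,0]]'
```

```text
clock: 26.3
tool_pos: [0.5278, 0.1363, 0.2127]
eef_rot: [0.994, -0.109, 0.0, 0.0]
force: [-0.1, -0.6, 2.2]
finger_gap: 0.0251
gripper_force: 69.5
clock: 26.6
tool_pos: [0.5279, 0.1363, 0.2088]
eef_rot: [0.994, -0.109, 0.0, -0.0]
force: [-1.6, -0.4, 3.8]
finger_gap: 0.0253
gripper_force: 69.6
```

```bash
python3 -m creep '[[0,0,0,0,0,0,0],[0,0,0,0,0,0,0],[0,0,0,0,0,0,0],[0,0,0,0,0,0,0],[0,0,0,0,0,0,0]]'; python3 -m creep '[[0,0,0,0,0,0,0],[0,0,0,0,0,0,0],[0,0,0,0,0,0,0],[0,0,0,0,0,0,0],[0,0,0,0,0,0,0]]';python3 -m creep '[[0,0,0,0,0,0,0],[0,0,0,0,0,0,0],[0,0,0,0,0,0,0]]' >/dev/null
python3 -m creep '[[0,0,-0.005,0,0,0,0],[0,0,-0.01,0,0,0,0],[0,0,-0.015,0,0,0,0],[0,0,0,0,0,0,0],[0,0,0,0,0,0,0]]'; python3 -c "
from h import *
go([.532,.042,.235])"
```

```text
clock: 27.1
tool_pos: [0.5279, 0.1363, 0.2087]
eef_rot: [0.994, -0.109, 0.0, -0.0]
force: [-1.3, 0.9, 4.9]
finger_gap: 0.0252
gripper_force: 69.6
clock: 27.6
tool_pos: [0.5279, 0.1363, 0.2087]
eef_rot: [0.994, -0.109, 0.0, -0.0]
force: [-0.5, 0.5, 4.5]
finger_gap: 0.0253
gripper_force: 69.7
clock: 28.4
tool_pos: [0.528, 0.1362, 0.2391]
eef_rot: [0.994, -0.109, 0.0, 0.0]
force: [0.5, -1.1, -1.6]
finger_gap: 0.0252
gripper_force: 69.2
tcp [0.528  0.1362 0.2391] yaw -1.79 q6 1.821 tilt [ 0.0008 -0.0001] gap 0.0252 F [ 0.4922 -1.0591 -1.6385] Tz -0.07 t 28.4
 shift tool [0.0244 0.0911 0.0041]
```

```bash
python3 -m creep '[[0.004,0.016,0,0,0,0,0],[0.008,0.03,0,0,0,0,0],[0.008,0.03,0,0,0,0,0],[0.004,0.015,0,0,0,0,0],[0,0,0,0,0,0,0]]'>/dev/null; python3 -m creep '[[0,0,0,0,0,0,0],[0,0,0,0,0,0,0]]';python3 - <<'E'
from h import *
go([.532,.042,.214])
j=snap("scene","s7")
cv2.imwrite("pics/c7.png",cv2.resize(j[130:230,280:380],(400,400),interpolation=2))
E
```

```text
clock: 29.1
tool_pos: [0.5313, 0.0432, 0.2384]
eef_rot: [0.994, -0.109, -0.0, -0.0]
force: [-0.5, -0.6, -1.1]
finger_gap: 0.0253
gripper_force: 69.3
tcp [0.5313 0.0432 0.2384] yaw -1.789 q6 1.643 tilt [-0.0004  0.0005] gap 0.0253 F [-0.4634 -0.5635 -1.0615] Tz 0.01 t 29.1
 shift tool [0.001  0.001  0.0244]
```

View pics/c7.png

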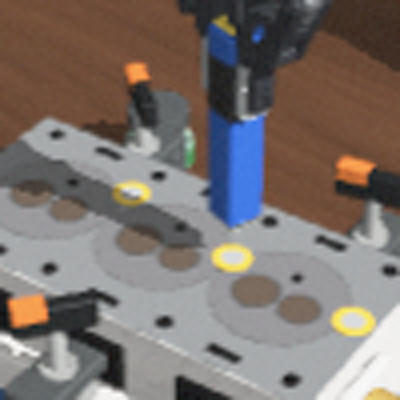

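The tester, crop (235,225), hangs straight above ring 2 at crop (233,257) with nothing in the way.

```bash
python3 -m creep '[[0.001,0.001,0.01,0,0,0,0],[0,0,0.009,0,0,0,0],[0,0,0.004,0,0,0,0],[0,0,0.002,0,0,0,0],[0,0,0,0,0,0,0]]';  python3 -m creep '[[0,0,0.002,0,0,0,0],[0,0,0.002,0,0,0,0],[0,0,0,0,0,0,0]]'
```

```text
clock: 29.65
tool_pos: [0.5318, 0.0413, 0.2135]
eef_rot: [0.994, -0.109, -0.001, -0.0]
force: [-2.3, -0.5, 1.4]
finger_gap: 0.0253
gripper_force: 69.5
clock: 29.95
tool_pos: [0.5324, 0.0411, 0.2099]
eef_rot: [0.994, -0.109, 0.0, -0.0]
force: [-2.2, 0.3, 3.6]
finger_gap: 0.0255
gripper_force: 69.6
```

```bash
python3 -m creep '[[0,0,0.0008,0,0,0,0],[0,0,0,0,0,0,0],[0,0,0,0,0,0,0],[0,0,0,0,0,0,0],[0,0,0,0,0,0,0]]'; python3 -m creep '[[0,0,0,0,0,0,0],[0,0,0,0,0,0,0],[0,0,0,0,0,0,0],[0,0,0,0,0,0,0],[0,0,0,0,0,0,0]]';python3 -m creep '[[0,0,0,0,0,0,0],[0,0,0,0,0,0,0],[0,0,0,0,0,0,0]]' >/dev/null
python3 -m creep '[[0,0,-0.005,0,0,0,0],[0,0,-0.01,0,0,0,0],[0,0,-0.014,0,0,0,0],[0,0,0,0,0,0,0],[0,0,0,0,0,0,0]]'; python3 -c "
from h import *
go([.5275,-.0545,.235])"
```

```text
clock: 30.45
tool_pos: [0.5324, 0.041, 0.209]
eef_rot: [0.994, -0.109, 0.0, -0.0]
force: [-1.3, 0.9, 4.9]
finger_gap: 0.0252
gripper_force: 69.7
clock: 30.95
tool_pos: [0.5323, 0.041, 0.2089]
eef_rot: [0.994, -0.109, 0.0, -0.0]
force: [-2.2, 2.1, 2.7]
finger_gap: 0.0251
gripper_force: 69.7
clock: 31.75
tool_pos: [0.5324, 0.0408, 0.2383]
eef_rot: [0.994, -0.109, 0.0, 0.0]
force: [-1.3, -0.2, -1.3]
finger_gap: 0.0254
gripper_force: 69.2
tcp [0.5324 0.0408 0.2383] yaw -1.79 q6 1.64 tilt [ 0.0009 -0.0004] gap 0.0254 F [-1.3367 -0.1756 -1.3462] Tz 0.02 t 31.75
 shift tool [0.0159 0.0941 0.0034]
```

```bash
python3 -m creep '[[0.003,0.016,0,0,0,0,0],[0.005,0.031,0,0,0,0,0],[0.005,0.031,0,0,0,0,0],[0.003,0.016,0,0,0,0,0],[0,0,0,0,0,0,0]]'>/dev/null; python3 -m creep '[[0,0,0,0,0,0,0],[0,0,0,0,0,0,0]]';python3 - <<'E'
from h import *
go([.5275,-.0545,.214])
j=snap("scene","s8")
cv2.imwrite("pics/c8.png",cv2.resize(j[110:210,250:350],(400,400),interpolation=2))
E
```

```text
clock: 32.45
tool_pos: [0.5272, -0.0533, 0.2375]
eef_rot: [0.994, -0.109, -0.0, -0.0]
force: [-0.0, -0.5, -0.3]
finger_gap: 0.0254
gripper_force: 69.3
tcp [ 0.5272 -0.0533  0.2375] yaw -1.789 q6 1.46 tilt [-0.0006  0.0006] gap 0.0254 F [-0.0214 -0.5055 -0.2633] Tz 0.0 t 32.45
 shift tool [0.0006 0.0011 0.0235]
```

View pics/c8.png

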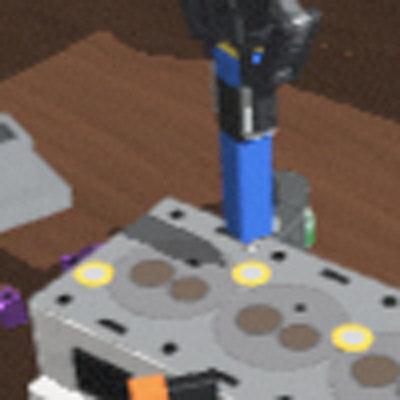

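The tip at crop (252,247) is directly above ring 3 at crop (252,272).

```bash
python3 -m creep '[[0.0005,0.001,0.01,0,0,0,0],[0,0,0.009,0,0,0,0],[0,0,0.003,0,0,0,0],[0,0,0.002,0,0,0,0],[0,0,0,0,0,0,0]]';  python3 -m creep '[[0,0,0.002,0,0,0,0],[0,0,0.002,0,0,0,0],[0,0,0,0,0,0,0]]'
```

```text
clock: 33.0
tool_pos: [0.5273, -0.055, 0.2137]
eef_rot: [0.994, -0.109, -0.001, -0.0]
force: [-0.4, 1.5, 1.8]
finger_gap: 0.0254
gripper_force: 69.5
clock: 33.3
tool_pos: [0.5278, -0.0553, 0.2101]
eef_rot: [0.994, -0.109, 0.0, -0.0]
force: [-1.0, 1.3, 3.1]
finger_gap: 0.0252
gripper_force: 69.7
```

```bash
python3 -m creep '[[0,0,0.001,0,0,0,0],[0,0,0,0,0,0,0],[0,0,0,0,0,0,0],[0,0,0,0,0,0,0],[0,0,0,0,0,0,0]]'; python3 -m creep '[[0,0,0,0,0,0,0],[0,0,0,0,0,0,0],[0,0,0,0,0,0,0],[0,0,0,0,0,0,0],[0,0,0,0,0,0,0]]';python3 -m creep '[[0,0,0,0,0,0,0],[0,0,0,0,0,0,0],[0,0,0,0,0,0,0]]' >/dev/null
python3 -m creep '[[0,0,-0.005,0,0,0,0],[0,0,-0.01,0,0,0,0],[0,0,-0.014,0,0,0,0],[0,0,0,0,0,0,0],[0,0,0,0,0,0,0]]'; python3 -c "
from h import *
go([.600,-.133,.235])"
```

```text
clock: 33.8
tool_pos: [0.5278, -0.0553, 0.209]
eef_rot: [0.994, -0.109, 0.0, 0.0]
force: [-0.8, 0.9, 4.1]
finger_gap: 0.0253
gripper_force: 69.7
clock: 34.3
tool_pos: [0.5277, -0.0553, 0.2089]
eef_rot: [0.994, -0.109, 0.0, -0.0]
force: [0.6, 0.7, 4.4]
finger_gap: 0.0254
gripper_force: 69.8
clock: 35.1
tool_pos: [0.5278, -0.0555, 0.2383]
eef_rot: [0.994, -0.109, 0.0, 0.0]
force: [0.1, 0.5, -1.1]
finger_gap: 0.0254
gripper_force: 69.2
tcp [ 0.5278 -0.0555  0.2383] yaw -1.79 q6 1.458 tilt [ 0.0008 -0.0006] gap 0.0254 F [ 0.0637  0.4588 -1.0583] Tz -0.01 t 35.1
 shift tool [0.0873 0.06   0.0034]
```

```bash
python3 -m creep '[[0.014,0.01,0,0,0,0,0],[0.03,0.02,0,0,0,0,0],[0.029,0.02,0,0,0,0,0],[0.014,0.01,0,0,0,0,0],[0,0,0,0,0,0,0]]'>/dev/null; python3 -m creep '[[0,0,0,0,0,0,0],[0,0,0,0,0,0,0]]';python3 - <<'E'
from h import *
go([.600,-.133,.214])
j=snap("scene","s9")
cv2.imwrite("pics/c9.png",cv2.resize(j[110:210,220:320],(400,400),interpolation=2))
E
```

```text
clock: 35.8
tool_pos: [0.5988, -0.1318, 0.2375]
eef_rot: [0.994, -0.109, -0.001, -0.0]
force: [0.0, 0.1, -1.7]
finger_gap: 0.0252
gripper_force: 69.2
tcp [ 0.5988 -0.1318  0.2375] yaw -1.789 q6 1.376 tilt [-0.0012  0.0007] gap 0.0252 F [ 0.0122  0.1423 -1.7035] Tz 0.0 t 35.8
 shift tool [0.0015 0.0009 0.0235]
```

View pics/c9.png

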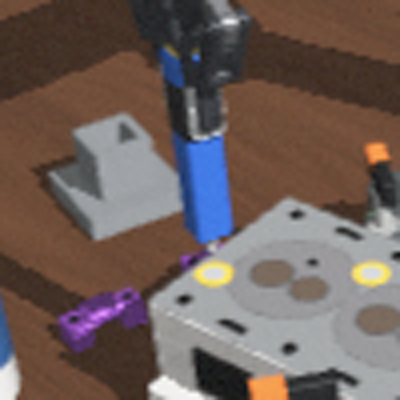

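The tip at crop (213,247) is directly above ring 4 at crop (214,273).

```bash
python3 -m creep '[[0.001,0.001,0.01,0,0,0,0],[0,0,0.009,0,0,0,0],[0,0,0.003,0,0,0,0],[0,0,0.002,0,0,0,0],[0,0,0,0,0,0,0]]';  python3 -m creep '[[0,0,0.002,0,0,0,0],[0,0,0.002,0,0,0,0],[0,0,0,0,0,0,0]]'
```

```text
clock: 36.35
tool_pos: [0.6, -0.1337, 0.2138]
eef_rot: [0.994, -0.109, -0.0, -0.0]
force: [-1.5, 1.1, 2.3]
finger_gap: 0.0255
gripper_force: 69.6
clock: 36.65
tool_pos: [0.6005, -0.134, 0.2101]
eef_rot: [0.994, -0.109, 0.0, 0.0]
force: [-1.0, 0.3, 2.8]
finger_gap: 0.0255
gripper_force: 69.6
```

```bash
python3 -m creep '[[0,0,0.001,0,0,0,0],[0,0,0,0,0,0,0],[0,0,0,0,0,0,0],[0,0,0,0,0,0,0],[0,0,0,0,0,0,0]]'; python3 -m creep '[[0,0,0,0,0,0,0],[0,0,0,0,0,0,0],[0,0,0,0,0,0,0],[0,0,0,0,0,0,0],[0,0,0,0,0,0,0]]';python3 -m creep '[[0,0,0,0,0,0,0],[0,0,0,0,0,0,0],[0,0,0,0,0,0,0]]' >/dev/null
python3 -m creep '[[0,0,-0.005,0,0,0,0],[0,0,-0.015,0,0,0,0],[0,0,-0.025,0,0,0,0],[0,0,-0.02,0,0,0,0],[0,0,0,0,0,0,0]]'; python3 -c "
from h import *
go([.4942,-.3928,.275],-1.79)"
```

```text
clock: 37.15
tool_pos: [0.6004, -0.134, 0.209]
eef_rot: [0.994, -0.109, 0.0, 0.0]
force: [-0.9, 1.1, 3.9]
finger_gap: 0.0254
gripper_force: 69.7
clock: 37.65
tool_pos: [0.6004, -0.134, 0.2089]
eef_rot: [0.994, -0.109, 0.0, 0.0]
force: [-0.7, 1.1, 4.1]
finger_gap: 0.025
gripper_force: 69.8
clock: 38.45
tool_pos: [0.6016, -0.1348, 0.2778]
eef_rot: [0.994, -0.109, 0.003, 0.001]
force: [1.0, 0.2, -1.0]
finger_gap: 0.0253
gripper_force: 69.2
tcp [ 0.6016 -0.1348  0.2778] yaw -1.79 q6 1.374 tilt [ 0.0056 -0.0029] gap 0.0253 F [ 1.0012  0.168  -0.9656] Tz 0.0 t 38.45
 shift tool [-0.0488  0.2752  0.003 ]
 wz -8.565463909993021e-05
```

```bash
python3 -m creep '[[-0.004,0.02,0,0,0,0,0],[-0.007,0.04,0,0,0,0,0],[-0.008,0.045,0,0,0,0,0],[-0.008,0.045,0,0,0,0,0],[-0.008,0.045,0,0,0,0,0]]'>/dev/null; python3 -m creep '[[-0.008,0.045,0,0,0,0,0],[-0.005,0.033,0,0,0,0,0],[0,0,0,0,0,0,0],[0,0,0,0,0,0,0],[0,0,0,0,0,0,0]]';python3 - <<'E'
from h import *
go([.4942,-.3928,.18],-1.79)
E
```

```text
clock: 39.45
tool_pos: [0.4942, -0.3889, 0.273]
eef_rot: [0.994, -0.109, -0.001, -0.001]
force: [0.2, -0.0, -0.5]
finger_gap: 0.025
gripper_force: 69.2
tcp [ 0.4942 -0.3889  0.273 ] yaw -1.789 q6 0.93 tilt [-0.0009  0.0015] gap 0.025 F [ 0.2396 -0.0313 -0.4608] Tz -0.0 t 39.45
 shift tool [0.001 0.004 0.093]
 wz 0.000867196451332708
```

```bash
python3 -m creep '[[0.001,0.003,0.03,0,0,0,0],[0,0,0.03,0,0,0,0],[0,0,0.02,0,0,0,0],[0,0,0,0,0,0,0],[0,0,0,0,0,0,0]]';python3 - <<'E'
from h import *
go([.4942,-.3928,.114],-1.79)
E
```

```text
clock: 39.95
tool_pos: [0.4949, -0.3923, 0.1942]
eef_rot: [0.994, -0.109, -0.0, -0.0]
force: [0.3, -0.2, 0.0]
finger_gap: 0.025
gripper_force: 69.2
tcp [ 0.4949 -0.3923  0.1942] yaw -1.789 q6 0.927 tilt [-0.0001  0.0002] gap 0.025 F [ 0.2904 -0.1768  0.0061] Tz -0.03 t 39.95
 shift tool [-0.0006  0.0007  0.0802]
 wz 0.0014209026580360717
```

```bash
python3 -m creep '[[-0.0006,0.0005,0.015,0,0,0,0],[0,0,0.012,0,0,0,0],[0,0,0.012,0,0,0,0],[0,0,0,0,0,0,0]]';python3 -m creep '[[0,0,0.012,0,0,0,0],[0,0,0.012,0,0,0,0],[0,0,0.01,0,0,0,0],[0,0,0.004,0,0,0,0],[0,0,0,0,0,0,0]]'; python3 -c "
from h import *
go([.4942,-.3928,.113])"
```

```text
clock: 40.35
tool_pos: [0.4925, -0.3922, 0.1519]
eef_rot: [0.994, -0.109, -0.002, -0.002]
force: [-0.1, 1.3, -1.5]
finger_gap: 0.0256
gripper_force: 69.3
clock: 40.85
tool_pos: [0.4932, -0.393, 0.1157]
eef_rot: [0.994, -0.109, -0.001, -0.001]
force: [-0.1, 0.2, -1.4]
finger_gap: 0.0254
gripper_force: 69.2
tcp [ 0.4932 -0.393   0.1157] yaw -1.79 q6 0.926 tilt [-0.0012  0.0015] gap 0.0254 F [-0.0999  0.2349 -1.4104] Tz 0.04 t 40.85
 shift tool [ 0.0009 -0.0004  0.0027]
```

```bash
python3 -m creep '[[0,0,0.002,0,0,0,0],[0,0,0.001,0,0,0,0],[0,0,0,0,0,0,0]]';python3 -m creep '[[0,0,0,0,0,0,35],[0,0,0,0,0,0,55],[0,0,0,0,0,0,65],[0,0,0,0,0,0,65],[0,0,-0.01,0,0,0,65]]'; python3 -m creep '[[0,0,-0.03,0,0,0,65],[0,0,-0.05,0,0,0,65],[0,0,-0.05,0,0,0,65],[0,0,-0.05,0,0,0,65],[0,0,0,0,0,0,65]]';python3 -m creep '[[0.02,0.045,0,0,0,0,65],[-0.045,-0.045,0,0,0,0,65],[-0.045,-0.045,0,0,0,0,65],[-0.045,-0.01,0,0,0,0,65],[0,0,0,0,0,0,65]]'; python3 - <<'E'
from h import *
i=snap("top","t10");j=snap("scene","s10")
m=np.vstack([i[20:300,100:540],j[100:340,140:580]]);cv2.imwrite("pics/c10.png",m)
E
```

```text
clock: 41.15
tool_pos: [0.4938, -0.3936, 0.1141]
eef_rot: [0.994, -0.109, 0.0, 0.0]
force: [-0.2, 0.3, -0.7]
finger_gap: 0.0255
gripper_force: 69.2
clock: 41.65
tool_pos: [0.4929, -0.3926, 0.1227]
eef_rot: [0.994, -0.109, -0.001, -0.001]
force: [-0.8, 1.2, -0.1]
finger_gap: 0.0557
gripper_force: 0.0
clock: 42.15
tool_pos: [0.4961, -0.3962, 0.315]
eef_rot: [0.994, -0.109, 0.006, 0.006]
force: [0.4, -0.4, 0.7]
finger_gap: 0.0557
gripper_force: 0.0
clock: 42.65
tool_pos: [0.4046, -0.3344, 0.3021]
eef_rot: [0.994, -0.109, -0.002, -0.002]
force: [1.3, 0.0, 0.1]
finger_gap: 0.0556
gripper_force: 0.0
```

View pics/c10.png

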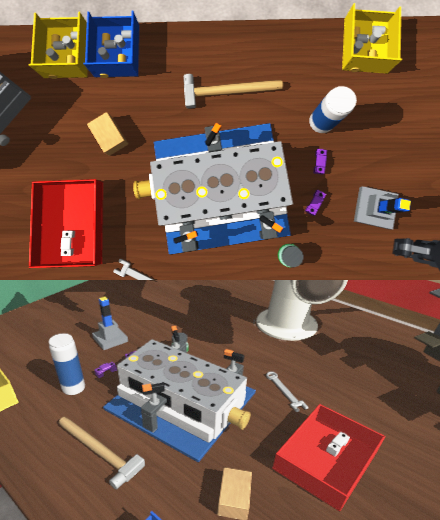

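The tester stands upright in its stand (top view (397,203), scene view (107,315)), the cap lies in the red tray (66,243), and the bystanders and purple look-alikes haven't moved. I'll check the final wing angles, then hand in.

```bash
python3 - <<'E'
from h import *
K=[(.4287,.0768),(.457,-.108),(.661,.0145)]
H=[]
for f in("top0","t10"):
    hsv=cv2.cvtColor(cv2.imread(f"pics/{f}.png"),cv2.COLOR_BGR2HSV); m=cv2.inRange(hsv,(8,180,150),(19,255,255)); h=[]
    for k in K:
        u=w2px("top",[*k,.138]); ys,xs=np.nonzero(m); s=np.hypot(xs-u[0],ys-u[1])<16
        p=px2w("top",(xs[s].mean(),ys[s].mean()),.138)[:2]-k; h.append(np.arctan2(p[1],p[0]))
    H.append(h)
print(np.array(H), "cw turn",(np.array(H[0])-H[1]))
E
```

```text
[[ 0.0888 -1.272   0.4206]
 [-1.3021 -2.1639 -0.5742]] cw turn [1.3909 0.8919 0.9948]
```

```bash
python3 -c "
from plant import bot
print(bot.hand_in())"
```

```text
the job is handed in; nothing more can be done
None
```

The job is done and handed in, though no verdict came back: the one loose cap is in the red tray, all three knobs are turned to the stops I felt, readings were pressed about half-way in rings 1 to 4 in order, and the tester is back in its stand with nothing else on the bench visibly moved.

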